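# Clamp a clock movement in the bench fixture

### The arm

A 6-joint arm with a two-finger parallel gripper is mounted at the origin on the work surface. World frame = base frame: x ahead of the robot, y to its left, z up, the work surface at z = 0. Lengths are in mm, angles in rad, forces in N, time in s.
With the tool pointing down it reaches from about 350 to 775 mm from the base axis. Payload 7.3 kg.
Tool frame: the origin (TCP) lies on the front face of the gripper's body, between the roots of the fingers; the fingertips stand 66 mm ahead of it and the grasp point (between the pads) lies 47 mm ahead of it (bot.tcp_to_grasp is the z of the grasp point in the tool frame, in mm); z points along the fingers, y is the direction in which the jaws open and shut (so a half turn about z gives the same grasp; the last joint's range is limited). The gripper opens to 92 mm and grips with 3 to 60 N. Pads are 19 mm wide; open, the fingers measure 130 mm over their backs; the gripper's body (75 mm by 190 mm) begins 47 mm behind the grasp point.
Start: joints at [-1.324, 0.342, 1.524, -0, 1.275, -0.146], TCP at [200.98, -485.021, 292.241] pointing down, gripper open.
Joint ranges: [-2.53, 2.53], [-0.77, 2.02], [0.04, 2.7], [-1, 4.14], [0.28, 2.66], [-3.11, 3.11]. Speed limits (rad/s): [2.57, 2.57, 3.14, 3.14, 3.14, 3.14].

### API

Orientations are given as [roll, pitch, yaw] about the fixed x, y, z axes, in that order (R = Rz(yaw) Ry(pitch) Rx(roll)).
In Python, from plant import bot gives the robot as it stands.
- The arm moves only by the tool carry_out, never from a script. Its argument "deltas" is a list that holds one entry, the list of rows, each a list of 4 numbers: the shift along the tool's x, y, z in mm, then the turn about the tool's z in units of 5 degrees (1.0 is 5 degrees). A call has 1 to 20 rows; each row is the pose to reach, as a shift and turn from the pose commanded when the call began, along the tool's axes at that moment; what a row does not reach only later rows make up. A row lasts 1/10 s, in which the tool goes at most 50 mm and 8.59 degrees, less where a joint would pass 70% of its speed; a pose out of reach is approached as far as the arm can. A call with a gripper value outside its range is refused whole. "fingers" is the finger opening in mm, from 0 to 91.8, set as the call begins (left out, the last holds). The fingers move at their own pace and stop on an object; the grip force is fixed at half the most. Time passes only in rows, so rows that repeat a pose let the fingers close. It gives the time, the measured TCP pose, the force and the opening at its end, in the units of the state.
- bot.get_obs(): the state, without advancing time (a new reading comes with each control period).
- bot.capture(name): name is "scene" or "top" or "wrist"; returns (picture, depth): 420x560x3 uint8, blue, green, red; 420x560 float32, mm along the optical axis (not along the pixel's ray), 0 where there is no reading.
- bot.camera_model(name): a dict with "K" (3x3 intrinsics, pixels), "distortion" ([k1, k2, p1, p2, k3] as OpenCV has them; the pictures are not rectified), "camera_from_world" (4x4, takes a point from world to camera coordinates). Camera axes: x right, y down, z forward; pixel columns grow to the right and rows downward; lengths in mm; the calibration is good to about 2 mm. A picture is of the moment at which its call begins: read the wrist's pose just before it. camera_model takes no time and is no camera call; for the wrist camera it gives the pose at the moment of the call.
- bot.close_job(): hands the job in, once; it reports no verdict.
The state is a dict: "time": time; "joint_positions": joint angles; "dq": joint speeds; "tau": joint torques, N m; "tool_pos": TCP position; "tcp_rot": TCP orientation; "contact_force": force on the tool from outside, world axes, zero at the start; "moment": the same for the moment, N m; "grip_width": finger opening in mm.
Only numpy, scipy, OpenCV 4.12 (cv2) and the standard library are available. Lean on these libraries where they do the work, as an engineer would, in place of code of your own. Each camera call takes 0.05 s, during which the arm holds its last target. There are 200 camera calls.

### The job

Push the brass clock movement along the fixture's guides until it is fully home against the steel stop, then push the toggle clamp's upright handle over, away from the movement, past its dead point until it snaps down into lock with the rubber foot pressing on the movement. Only push: do not lift or tip the movement, and leave the jar, the loupe and the brass weight where they stand. Finish clear of everything.

Things in the scene. Friction and masses are not known exactly. Their poses are not given: they have to be found in the camera images.
- fixture: Holding fixture, fixed to the bench: aluminium plate 270 x 110 x 12 mm. Origin at the centre of its underside, z up; x runs along the plate from the nest (negative x) to the toggle clamp (positive x). Two steel guide rails along x, 68 mm apart inside, 8 mm high above the plate, from x -130 to +30 mm. Clamp: two steel cheeks at x 60 to 110 mm, 44 mm wide over all, top 90 mm above the bench.
- stop_face (a point): Top edge of the steel stop's face that looks towards the nest: at x = 30 mm, y = 0, 34 mm above the bench in the fixture's frame. The stop is a block 16 mm thick and 70 mm wide across the plate.
- jaw_pivot (a point): Axis (along the fixture's y) of the clamp's steel jaw, at x = 75 mm, 78 mm above the bench. Clamp open: the jaw stands steeply up from here, lying over x = 5 to 80 mm, its highest corner 166 mm above the bench, with its rubber foot about 135 mm above the bench. Clamp locked: it lies level over the nest, reaching to x = -20 mm.
- movement: Loose clock movement, 0.3 to 0.6 kg: two brass plates 80 mm (x) by 64 mm (y), 40 mm high over all, on four pillars. Origin at the centre of its underside, its x along the fixture's x. It lies on the fixture's plate (underside 12, top 52 mm above the bench) between the rails, 2 mm play each side, 25 to 50 mm short of the stop. Home, it touches the stop: origin at x = -10 mm of the fixture.
- handle (a joint): Angle of the clamp's handle, rad. 0: open, upright, held by its over-centre spring. Grows as the handle is pushed over towards the fixture's +x; dead point at about 1.15, past it the handle snaps by itself to its end, 1.45: locked, nearly level. Let go before the dead point, it springs back upright. Takes about 3 N at 115 mm from the pivot to start and 6 N at most.
- handle_pivot (a point): Axis of the handle on the fixture: at x = 90 mm, y = 0, 78 mm above the bench in the fixture's frame; the axis lies along the fixture's y.
- handle_end (a point): Middle of the free end of the handle, 140 mm from the pivot. The handle is a straight bar from the pivot: steel 12 x 14 mm for the first 55 mm, then a black rubber grip, round, 18 mm across, from 55 to 140 mm. Upright, its end is 218 mm above the bench.
- foot: Round rubber foot, 16 mm across and 10 mm thick, on a spring spindle (about 0.5 N per mm, up to 8 mm) under the jaw's end; origin at the centre of its pressing face. With the handle locked it stands over x = -5 mm of the fixture and presses on a movement that is home with about 3 N.
- jar: Bystander: closed glass jar with white cap, 44 mm across, 55 mm high, loose on the bench beside the fixture. Origin at the centre of its underside.
- loupe: Bystander: black watchmaker's loupe, 34 mm across, 30 mm high, loose on the bench beside the fixture. Origin at the centre of its underside.
- weight: Bystander: brass clock weight with a small knob, 36 mm across, 43 mm high, loose on the bench beside the fixture. Origin at the centre of its underside.
Not all that is in view belongs to the job. Leave any blue or pink look-alike of the movement alone.

How it is judged (in metres and radians):
On the way, in this order (a step that is already met when the one before it is completed fails the run):
1. the movement is home against the stop (within 3 mm) with the clamp still open (x of movement in the frame of fixture above -0.013 m and value of joint handle below 0.3 rad), for 0.2 s.
2. the handle has snapped into lock (value of joint handle above 1.38 rad), for 0.2 s.
At the end, for the whole second after the job is handed in: The handle is locked (over 1.38 rad), the movement lies flat and square on the fixture within 3 mm of the stop and at rest, and the rubber foot presses on it with more than 1.5 N (value of joint handle above 1.38 rad and x of movement in the frame of fixture above -0.013 m and angle between the x axis of movement and the x axis of fixture, either way round below 0.08 rad and angle between movement's own z axis and vertical below 0.05 rad and contact force between foot and movement above 1.5 N and linear speed of movement below 0.01 m/s); the robot touches nothing.
It fails at once if the movement is lifted more than 8 mm off the fixture (z of movement in the frame of fixture above 0.02 m).
It fails at once if the movement is tipped more than 0.25 rad (angle between movement's own z axis and vertical above 0.25 rad).
It fails at once if the jar, the loupe or the weight is moved more than 15 mm (distance of any of jar, loupe, weight from where it was at the start of the episode above 0.015 m).
It also fails if it takes over 51 s, if anything falls off the work surface, if the arm or the gripper's body presses on something with over 40 N, if the wrist force passes 120 N, or if a joint passes its speed limit or range.

## Working session

There is one attempt and no reset: what is moved stays moved. The work goes in short steps, Python scripts to look and compute and a tool call to move; the robot and the scene stay as the last step left them, time stands still between calls to the robot, and variables do not carry over. Pictures are saved under pics/ and viewed, about 8 in all and at most 12, crops included, and the job is handed in when it is done.

Besides the shell and the picture viewer there is one more tool, called after "Request:" as a command line: name --argument value ..., lists and objects as JSON in quotes. carry_out: Moves the arm, as the interface text tells. Its arguments: {"type":"object","properties":{"deltas":{"type":"array","items":{"type":"array","items":{"type":"array","items":{"type":"number"}}}},"fingers":{"type":"number"}},"required":["deltas"]}

```bash
ls; mkdir -p pics
python3 - <<'E'
from plant import bot
import cv2,numpy as np
s=bot.get_obs();print(s['time'],s['tool_pos'],s['tcp_rot'])
for n in('top','scene'):
    p,d=bot.capture(n);cv2.imwrite(f'pics/{n}0.png',p);np.save(f'pics/{n}d.npy',d)
    print(n,bot.camera_model(n))
E
```

```text
pics
0.0 [ 200.87212492 -484.7096615   291.52053367] [-3.14000520e+00 -1.85790711e-04  3.92756181e-01]
top {'K': array([[404.51592961,   0.        , 277.60935888],
       [  0.        , 404.51592961, 211.02499314],
       [  0.        ,   0.        ,   1.        ]]), 'distortion': array([0.03358704, 0.        , 0.        , 0.        , 0.        ]), 'camera_from_world': array([[-1.44356629e-02, -9.99887634e-01,  4.04120111e-03,
         2.82221614e+01],
       [-9.92622106e-01,  1.38439259e-02, -1.20456218e-01,
         5.56809902e+02],
       [ 1.20386736e-01, -5.75025090e-03, -9.92710415e-01,
         9.31746915e+02],
       [ 0.00000000e+00,  0.00000000e+00,  0.00000000e+00,
         1.00000000e+00]])}
scene {'K': array([[468.35758615,   0.        , 269.49982677],
       [  0.        , 468.35758615, 211.08261387],
       [  0.        ,   0.        ,   1.        ]]), 'distortion': array([-0.09562833,  0.        ,  0.        ,  0.        ,  0.        ]), 'camera_from_world': array([[ 7.53190014e-01,  6.57541799e-01,  1.85360453e-02,
        -4.19520231e+02],
       [ 5.16292599e-01, -5.73463557e-01, -6.36067214e-01,
        -1.73466698e+02],
       [-4.07611034e-01,  4.88649497e-01, -7.71410989e-01,
         1.14770427e+03],
       [ 0.00000000e+00,  0.00000000e+00,  0.00000000e+00,
         1.00000000e+00]])}
```

View pics/top0.png

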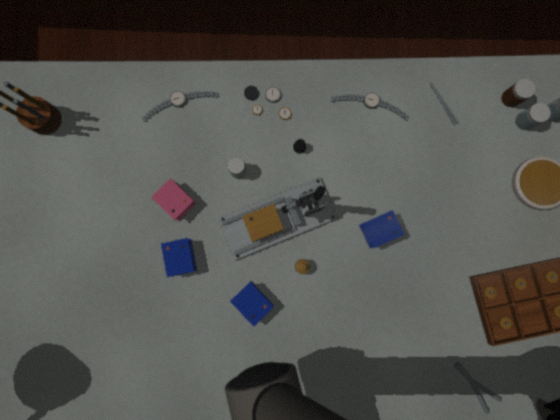

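View pics/scene0.png

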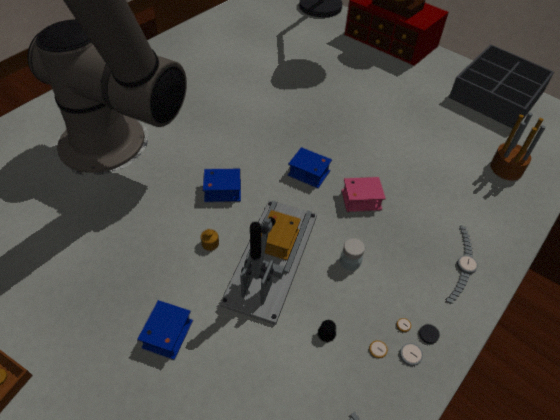

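```bash
cat > h.py <<'E'
import cv2,numpy as np
from plant import bot
def cloud(d,m):
    v,u=np.nonzero(d>0); z=d[v,u]
    n=cv2.undistortPoints(np.stack([u,v],1).astype(float)[:,None],m['K'],np.array(m['distortion']))[:,0]
    c=np.c_[n*z[:,None],z]; T=m['camera_from_world']
    W=np.zeros(d.shape+(3,)); W[v,u]=(c-T[:3,3])@T[:3,:3]; return W
def ray(uv,m,h):
    n=cv2.undistortPoints(np.array(uv,float).reshape(-1,1,2),m['K'],np.array(m['distortion']))[:,0]
    T=m['camera_from_world'];R=T[:3,:3];o=-R.T@T[:3,3];w=np.c_[n,np.ones(len(n))]@R
    return o+w*((h-o[2])/w[:,2])[:,None]
def proj(P,m):
    T=m['camera_from_world'];return cv2.projectPoints(np.array(P,float).reshape(-1,3),cv2.Rodrigues(T[:3,:3])[0],T[:3,3],m['K'],np.array(m['distortion']))[0][:,0]
E
python3 - <<'E'
from h import *
m=bot.camera_model('top');p=cv2.imread('pics/top0.png');W=cloud(np.load('pics/topd.npy'),m)
z=W[...,2];roi=np.zeros(z.shape,bool);roi[170:265,212:345]=1
print('bench z',np.median(z[270:290,300:340]),z[270:290,300:340].std())
k=roi&(z>7)&(z<25)
n,l,st,_=cv2.connectedComponentsWithStats(k.astype(np.uint8));i=1+st[1:,4].argmax()
P=W[l==i][:,:2].astype(np.float32);print('plate',len(P),cv2.minAreaRect(P),cv2.boxPoints(cv2.minAreaRect(P)))
h=cv2.cvtColor(p,cv2.COLOR_BGR2HSV);o=roi&(h[...,0]>10)&(h[...,0]<28)&(h[...,1]>130)&(h[...,2]>90)
n,l,st,_=cv2.connectedComponentsWithStats(o.astype(np.uint8));i=1+st[1:,4].argmax()
uv=np.argwhere(l==i)[:,::-1];Q=ray(uv,m,52)[:,:2].astype(np.float32);print('mov',len(Q),cv2.minAreaRect(Q),np.median(z[l==i]))
t=roi&(z>100);
print('high',np.c_[np.argwhere(t)[:,::-1],W[t]].round()[np.argsort(-W[t][:,2])][:12])
cv2.imwrite('pics/crop.png',cv2.resize(p[130:290,200:360],None,fx=3.7,fy=3.7,interpolation=cv2.INTER_CUBIC))
for n,u in dict(weight=(303,266),jar=(236,165),loupe=(300,146)).items(): print(n,ray(u,m,30))
E
```

```text
bench z -0.47268183305886324 6.407078590063769
plate 3187 ((542.21337890625, 20.545547485351562), (110.14076232910156, 269.8363342285156), 21.48465919494629) [[ 441.55548   125.91938 ]
 [ 540.3836   -125.16756 ]
 [ 642.8713    -84.828285]
 [ 544.04315   166.25865 ]]
mov 827 ((529.4298095703125, 55.82363510131836), (60.80152130126953, 76.54779052734375), 21.20570182800293) 51.2516877192095
high [[320. 192. 571. -61. 219.]
 [319. 192. 571. -59. 219.]
 [321. 190. 575. -63. 219.]
 [318. 188. 579. -58. 219.]
 [322. 190. 575. -65. 219.]
 [317. 191. 573. -55. 219.]
 [321. 191. 573. -63. 218.]
 [320. 189. 577. -61. 218.]
 [320. 188. 579. -61. 218.]
 [318. 187. 581. -58. 218.]
 [319. 187. 581. -60. 218.]
 [321. 188. 579. -63. 218.]]
weight [[426.33354169 -37.61997346  30.        ]]
jar [[671.46069686 119.60640784  30.        ]]
loupe [[716.71520005 -36.66692418  30.        ]]
```

View pics/crop.png

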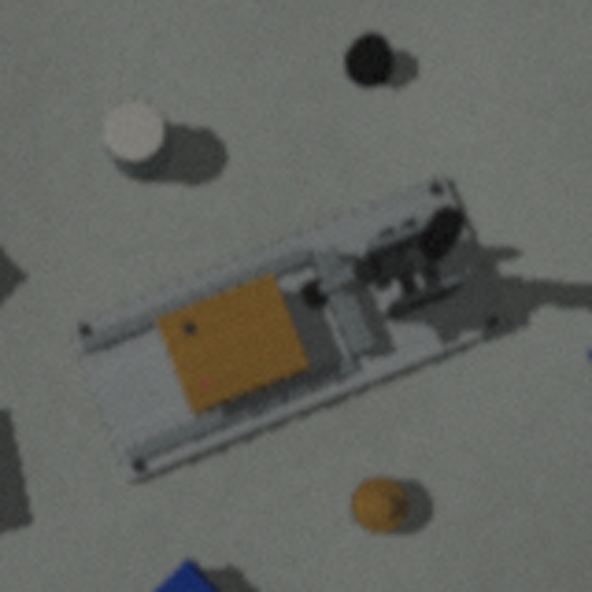

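Several things look like the movement: blue boxes at (179,257), (252,303) and (383,230), a pink one at (173,200), and a brass one at (263,222) in the top view. Only the brass one lies between the rails, and the crop confirms it. The weight is at (303,266), the jar at (236,165), the loupe at (300,146), and the handle's top at (320,190). The fixture sits at (542.2, 20.5) with yaw -1.196. The movement is at about x=-37.5 in its frame. I'll move above the nest end with the fingers closed.

Request:
carry_out --deltas '[[[28,-25,0,-1],[57,-50,0,-2],[85,-74,0,-3],[113,-99,0,-4],[142,-124,0,-5],[170,-149,0,-6],[199,-174,0,-7],[227,-198,0,-8],[255,-223,0,-9],[284,-248,0,-10],[312,-273,0,-11],[340,-298,0,-12],[369,-322,0,-13],[397,-347,0,-14],[426,-372,0,-15],[454,-397,0,-16],[482,-422,0,-17],[510.6,-446.4,0,-17.8],[510.6,-446.4,0,-17.8],[510.6,-446.4,0,-17.8]]]' --fingers 0

```text
time: 2.1
tool_pos: [501.6, 123.3, 291.5]
tcp_rot: [-3.14, -0.0, 1.947]
contact_force: [-0.4, -0.8, -0.1]
grip_width: 0.6
```

Run:
```python
from h import *
s=bot.get_obs();print(s['time'],s['tool_pos'],s['tcp_rot'],s['grip_width'],s['contact_force'])
m=bot.camera_model('wrist');p,d=bot.capture('wrist');W=cloud(d,m)
a=np.array([.3663,-.9306]);b=np.array([.9306,.3663]);c=np.array([542.2,20.5])
F=np.dstack([(W[...,:2]-c)@a,(W[...,:2]-c)@b,W[...,2]])
h=cv2.cvtColor(p,cv2.COLOR_BGR2HSV);o=(h[...,0]>10)&(h[...,0]<28)&(h[...,1]>130)&(h[...,2]>80)
k=o&(abs(F[...,2]-52)<5)&(abs(F[...,1])<60)&(F[...,0]<60)
print(k.sum(),np.percentile(F[k],[1,50,99],axis=0))
k=k.astype(np.uint8);Q=F[k>0][:,:2].astype(np.float32);print(cv2.minAreaRect(Q))
for P in ([30,0,34],[30,-34,34],[30,34,34],[-130,34,20],[-130,-34,20],[90,0,218]):
    w=np.r_[c+a*P[0]+b*P[1],P[2]];u=proj(w,m)[0]
    if 0<u[0]<560 and 0<u[1]<420: cv2.drawMarker(p,tuple(int(x) for x in u),(0,0,255),0,10)
cv2.imwrite('pics/w1.png',p)
```

```text
2.1 [501.5648403  123.33731821 291.48448249] [-3.13994505e+00 -1.45915308e-05  1.94745198e+00] 0.6255762251576303 [-0.40427838 -0.78867483 -0.12877753]
1320 [[-79.34752555 -30.10618719  49.36744483]
 [-67.96918459  -0.54168312  52.53414501]
 [-54.25545839  31.29810438  54.2201953 ]]
((-66.6300277709961, 0.8440818786621094), (62.64848327636719, 25.91180992126465), 89.70708465576172)
```

View pics/w1.png

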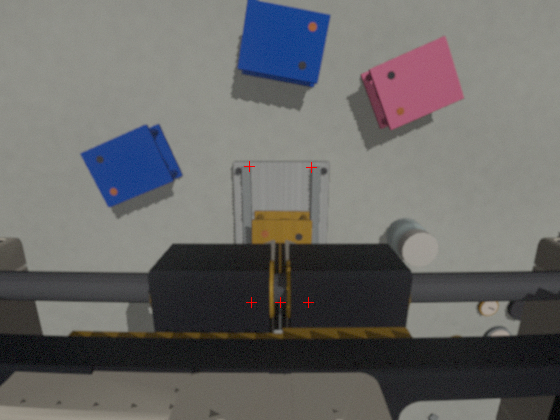

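The movement's rear edge is at fixture x≈-79. The marks match the fixture, and the descent path behind the movement is clear.

Request:
carry_out --deltas '[[[0,0,40,0],[0,0,80,0],[0,0,120,0],[0,0,155,0],[0,0,180,0],[0,0,198,0],[0,0,208,0],[0,0,208,0]]]'

```text
time: 2.95
tool_pos: [501.1, 121.9, 83.4]
tcp_rot: [-3.139, -0.0, 1.945]
contact_force: [0.1, -0.5, -0.6]
grip_width: 0.2
```

Request:
carry_out --deltas '[[[-6,0,0,0],[-12,0,0,0],[-18,0,0,0],[-22,0,0,0],[-25,0,0,0],[-28,0,0,0],[-31,0,0,0],[-34,0,0,0],[-36,0,0,0],[-38,0,0,0],[-40,0,0,0],[-42,0,0,0],[-44,0,0,0],[-46,0,0,0],[-46,0,0,0]]]'

```text
time: 4.45
tool_pos: [518.8, 79.6, 84.2]
tcp_rot: [3.142, 0.0, 1.946]
contact_force: [-0.3, 2.2, 1.3]
grip_width: 0.6
```

Request:
carry_out --deltas '[[[-1,0,0,0],[-2,0,0,0],[-2,0,0,0]]]'

```text
time: 4.75
tool_pos: [519.5, 78.0, 84.1]
tcp_rot: [-3.141, 0.0, 1.946]
contact_force: [-1.3, 2.4, 0.9]
grip_width: 0.2
```

Request:
carry_out --deltas '[[[-0.7,0,0,0],[-1.3,0,0,0],[-1.3,0,0,0]]]'

```text
time: 5.05
tool_pos: [519.6, 77.5, 84.1]
tcp_rot: [-3.141, -0.001, 1.946]
contact_force: [-1.6, 6.7, 1.6]
grip_width: 0.5
```

Request:
carry_out --deltas '[[[-0.5,0,0,0],[-1,0,0,0],[-1,0,0,0]]]'

```text
time: 5.35
tool_pos: [519.6, 77.3, 84.2]
tcp_rot: [-3.141, -0.002, 1.946]
contact_force: [-3.0, 11.1, 3.5]
grip_width: 0.7
```

Run:
```python
from h import *
p,d=bot.capture('scene');cv2.imwrite('pics/s2.png',cv2.resize(p[180:330,190:340],None,fx=4,fy=4,interpolation=cv2.INTER_CUBIC))
```

```text
(no output)
```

View pics/s2.png

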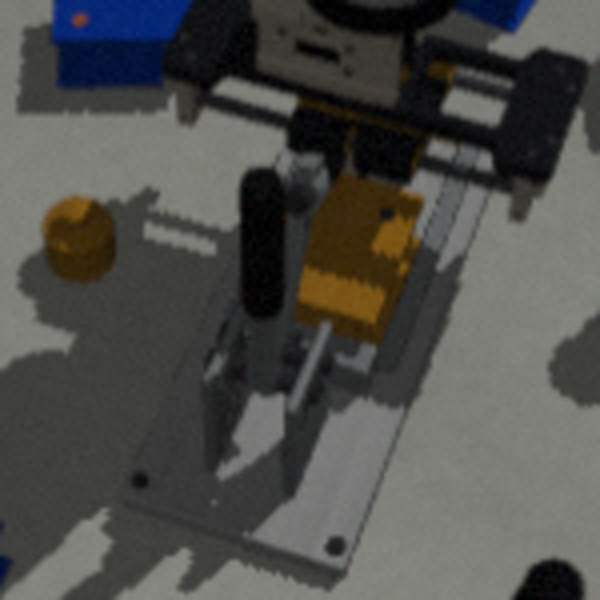

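The push force rose from 2 to 11 N with no further motion, and the movement touches the stop in the picture. It is home, so I'm retreating, lifting and going to the handle's nest side.

Request:
carry_out --deltas '[[[8,0,0,0],[20,0,0,0],[30,0,0,0],[30,0,-40,0],[30,0,-85,0],[30,0,-130,0],[30,0,-175,0],[30,0,-205,0],[30,0,-222,0],[30,0,-222,0]]]'

```text
time: 6.4
tool_pos: [509.9, 104.4, 308.7]
tcp_rot: [3.136, 0.002, 1.947]
contact_force: [1.1, 0.3, -0.4]
grip_width: 0.2
```

Run:
```python
from h import *
s=bot.get_obs();print(s['time'],s['tool_pos'],s['contact_force'])
m=bot.camera_model('top');p,d=bot.capture('top');W=cloud(d,m)
a=np.array([.3663,-.9306]);b=np.array([.9306,.3663]);c=np.array([542.2,20.5])
F=np.dstack([(W[...,:2]-c)@a,(W[...,:2]-c)@b,W[...,2]])
h=cv2.cvtColor(p,cv2.COLOR_BGR2HSV);o=(h[...,0]>10)&(h[...,0]<28)&(h[...,1]>130)&(h[...,2]>60)&(abs(F[...,2]-52)<8)&(abs(F[...,1])<50)
print(o.sum(),np.percentile(F[o],[1,50,99],axis=0))
k=(F[...,2]>200)&(F[...,2]<230)&(F[...,0]>60)&(F[...,0]<130)&(abs(F[...,1])<40);print(k.sum(),F[k].mean(0),F[k].min(0),F[k].max(0))
cv2.imwrite('pics/t2.png',cv2.resize(p[130:290,200:360],None,fx=3.7,fy=3.7))
```

```text
6.4 [509.90637656 104.40796012 308.71103443] [ 1.06235911  0.34567835 -0.42869957]
664 [[-45.10891005 -30.80381975  47.39184003]
 [ -4.0751777   -7.56321231  51.2882024 ]
 [ 28.71494566  30.49300111  55.30211366]]
75 [ 88.33476225  -0.81954738 215.23440583] [ 80.81836962  -8.6786326  200.07779751] [ 97.11506243   9.09134601 220.07802697]
```

The movement's front is at +29 mm and the stop is at +30, so it is home. The handle end is at x≈89, y≈0.

Request:
carry_out --deltas '[[[-30,0,0,0],[-65,0,0,0],[-100,0,0,0],[-128,0,0,0],[-139.7,0,0,0],[-139.7,0,15,0],[-139.7,0,35,0],[-139.7,0,47,0],[-139.7,0,47,0]]]'

```text
time: 7.35
tool_pos: [559.3, -25.3, 256.6]
tcp_rot: [-3.137, -0.003, 1.947]
contact_force: [-0.4, 0.1, 0.6]
grip_width: 0.3
```

Run:
```python
import numpy as np
# TCP path rel. to fixture x=50, z=259
for t in np.r_[0:1.46:.07]:
    print(round(t,2),(-(90+115*np.sin(t)-9*np.cos(t)-9.5-50)).round(1),(259-(78+115*np.cos(t)+9*np.sin(t)+66)).round(1))
from h import *
s=bot.get_obs();f=(s['tool_pos'][:2]-np.array([542.2,20.5]));print(f@[.3663,-.9306],f@[.9306,.3663],s['tool_pos'][2],s['contact_force'])
p,d=bot.capture('scene');cv2.imwrite('pics/s3.png',cv2.resize(p[130:330,150:350],None,fx=3,fy=3,interpolation=cv2.INTER_CUBIC))
```

```text
0.0 -21.5 0.0
0.07 -29.6 -0.3
0.14 -37.6 -0.1
0.21 -45.7 0.7
0.28 -53.6 2.0
0.35 -61.5 3.9
0.42 -69.2 6.3
0.49 -76.7 9.3
0.56 -84.0 12.8
0.63 -91.0 16.8
0.7 -97.7 21.2
0.77 -104.1 26.2
0.84 -110.1 31.5
0.91 -115.8 37.3
0.98 -121.0 43.5
1.05 -125.8 50.0
1.12 -130.1 56.8
1.19 -133.9 63.9
1.26 -137.2 71.3
1.33 -140.0 78.8
1.4 -142.3 86.6
48.85104007144459 -0.8611343418037308 256.63124211275095 [-0.43188762  0.1134686   0.63971835]
```

View pics/s3.png

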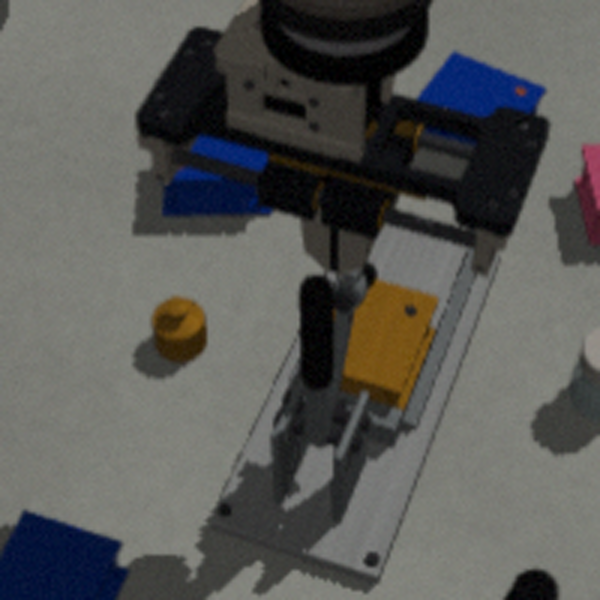

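The fingers stand directly behind the handle, clear of the jaw, and the handle is upright. I'll start along the arc.

Request:
carry_out --deltas '[[[-10,0,0,0],[-18,0,0,0],[-24,0,0,0],[-30,0,0,0],[-38,0,0,0],[-46,0,1,0],[-54,0,2,0],[-61.5,0,4,0],[-69,0,6,0],[-69,0,6,0]]]'

```text
time: 8.4
tool_pos: [586.1, -91.2, 252.8]
tcp_rot: [-3.142, 0.0, 1.945]
contact_force: [0.0, 3.1, 3.3]
grip_width: 0.4
```

Request:
carry_out --deltas '[[[-8,0,3,0],[-15,0,7,0],[-22,0,11,0],[-29,0,15,0],[-35,0,20,0],[-41,0,25.5,0],[-47,0,31,0],[-52,0,37.5,0],[-57,0,44,0],[-61,0,51,0],[-65,0,58,0],[-68,0,65,0],[-70,0,70,0],[-70,0,70,0]]]'

```text
time: 9.8
tool_pos: [611.0, -155.5, 182.0]
tcp_rot: [-3.14, -0.001, 1.946]
contact_force: [0.0, 0.0, -0.9]
grip_width: 0.8
```

Run:
```python
from h import *
p,d=bot.capture('scene');cv2.imwrite('pics/s4.png',cv2.resize(p[130:330,150:350],None,fx=3,fy=3,interpolation=cv2.INTER_CUBIC))
```

```text
(no output)
```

View pics/s4.png

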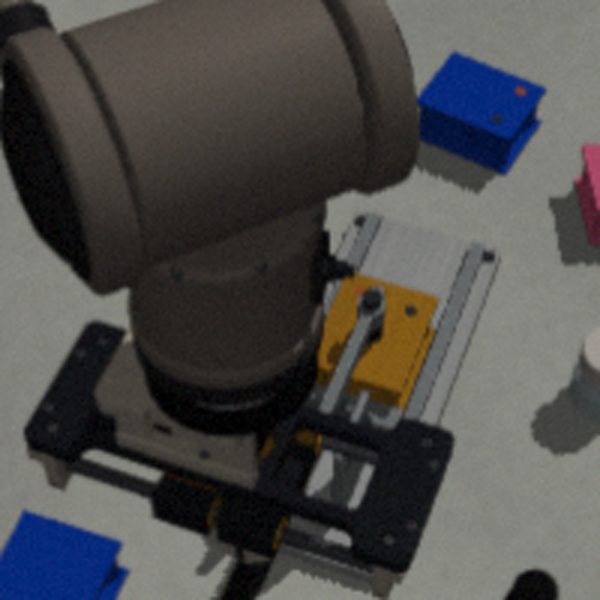

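The contact force is zero: the handle has snapped away, and the jaw lies level with its foot on the movement. I'm retreating straight up and then away from the fixture.

Request:
carry_out --deltas '[[[0,0,-15,0],[0,0,-40,0],[0,0,-80,0],[0,0,-115,0],[0,0,-140,0],[-25,-10,-140,0],[-60,-30,-140,0],[-95,-55,-140,0],[-130,-80,-140,0],[-150,-100,-140,0],[-150,-100,-140,0],[-150,-100,-140,0]]]'

```text
time: 11.05
tool_pos: [573.2, -331.7, 323.5]
tcp_rot: [3.141, -0.0, 1.945]
contact_force: [0.1, 0.6, 1.0]
grip_width: 0.1
```

Run:
```python
from h import *
s=bot.get_obs();print(s['time'],s['tool_pos'],s['contact_force'],abs(s['dq']).max())
m=bot.camera_model('top');p,d=bot.capture('top');W=cloud(d,m)
a=np.array([.3663,-.9306]);b=np.array([.9306,.3663]);c=np.array([542.2,20.5])
F=np.dstack([(W[...,:2]-c)@a,(W[...,:2]-c)@b,W[...,2]])
h=cv2.cvtColor(p,cv2.COLOR_BGR2HSV);o=(h[...,0]>10)&(h[...,0]<28)&(h[...,1]>130)&(h[...,2]>60)&(abs(F[...,2]-52)<8)&(abs(F[...,1])<50)
print('mov',o.sum(),np.percentile(F[o],[1,50,99],axis=0),cv2.minAreaRect(F[o][:,:2].astype(np.float32)))
k=(p.max(2)<45)&(F[...,0]>140)&(F[...,0]<250)&(abs(F[...,1])<15)&(F[...,2]>60)&(F[...,2]<220)
q=F[k];i=q[:,0]
print('grip',k.sum(),q.min(0),q.max(0),'angle from slope',np.pi/2-np.arctan(np.polyfit(i,q[:,2],1)[0]) if k.sum()>5 else None)
for n,x in dict(weight=(303,266),jar=(236,165),loupe=(300,146)).items():print(n,p[x[1],x[0]])
P,_=bot.capture('scene');cv2.imwrite('pics/s5.png',np.hstack([cv2.resize(P[150:350,150:350],(400,400)),cv2.resize(p[130:290,200:360],(400,400))]))
```

```text
11.05 [ 573.19525199 -331.73241875  323.503475  ] [0.08216687 0.58119768 0.98968048] 0.035504396452392464
mov 684 [[-46.44307587 -30.53371475  47.23586558]
 [-15.03107383  -3.91417624  51.17699354]
 [ 28.26553214  30.76998246  54.72782713]] ((-9.020421981811523, 0.028928756713867188), (62.52438735961914, 76.78515625), 89.72493743896484)
grip 217 [146.48068739  -6.54073842  89.49949149] [225.15199318   6.91112989 104.90689578] angle from slope 1.4575870397089379
weight [ 44  82 107]
jar [125 131 132]
loupe [27 25 27]
```

View pics/s5.png

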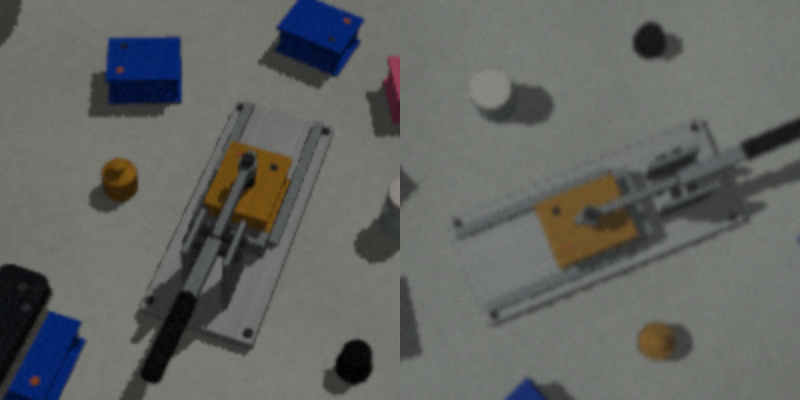

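The handle is locked at about 1.46 rad, the movement is home at x≈-9 and square, the bystanders have not moved and the arm is clear.

```bash
python3 -c "
from plant import bot
print(bot.close_job())"
```

```text
the job is handed in; nothing more can be done
None
```

The movement is home against the stop and the clamp is locked on it; I handed the job in at about 11 s of the 51 s allowed.

- **Movement:** I pushed it along the guides with closed fingers until the force rose from 2 to 11 N with no further travel. The last camera check put its origin at x ≈ -9 mm (home is -10 mm), turned by less than 0.01 rad. Its top was at about 51 mm, so it lay flat.
- **Handle:** I pushed it over along its arc until it snapped away from the fingers. Its slope in the depth picture gave about 1.46 rad, and the lock threshold is 1.38 rad.
- **Surroundings:** The jar, loupe and weight looked unmoved in the before and after pictures, which I compared by eye. The arm ended clear and at rest, with only sensor noise (about 1 N) on the wrist.

The foot's pressing force could not be measured. I judged it only from the locked handle and the foot seen resting on the movement. None of the checks I made failed or disagreed.

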